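# Clear the lid of a bench safety bin and hold it open by its lever

## Robot

A 6-joint arm with a two-finger parallel gripper is mounted at the origin on the work surface. World frame = base frame: x ahead of the robot, y to its left, z up, the work surface at z = 0. Lengths are in m, angles in degrees, forces in N, time in s.
With the tool pointing down it reaches from about 0.4 to 0.825 m from the base axis. Payload 7 kg.
Tool frame: the origin (TCP) lies midway between the tips of the shut fingers; the grasp point (between the pads) lies 19 mm behind it; z points along the fingers, y is the line along which they close (so a half turn about z gives the same grasp; the last joint's range is limited). The gripper opens to 88 mm and grips with 3 to 60 N. Pads are 19 mm wide; open, the fingers measure 130 mm over their backs; the gripper's body (78 mm by 193 mm) begins 47 mm behind the grasp point.
Start: joints at [-47.722, 20.546, 0.682, 0, -70.136, -16.507], TCP at [0.293, -0.608, 0.227] pointing down, gripper open.
Joint ranges: [-176.03, 176.03], [-82.01, 121.73], [-58.28, 71.71], [-173.87, 95.51], [-174.79, -0.11], [-173.66, 173.66]. Speed limits (degrees/s): [136.94, 136.94, 172.46, 180, 180, 180].

## Interface

Orientations are given as [roll, pitch, yaw] about the fixed x, y, z axes, in that order (R = Rz(yaw) Ry(pitch) Rx(roll)).
In Python, from plant import ctrl gives the robot as it stands.
- The arm moves only by the tool arm_command, never from a script. Its argument "steps" is a list of rows, each an object with "translation": the shift along the tool's x, y, z in mm, a list of three; "rotation": the turn, a rotation vector about the tool's x, y, z in units of 5 degrees (1.0 is 5 degrees), a list of three; "claw": the finger opening in mm, from 0 to 87.6. In form: [{"translation": [x, y, z], "rotation": [rx, ry, rz], "claw": claw}, ...]. A call has 1 to 5 rows; each row is the pose to reach, as a shift and turn from the pose commanded when the call began, along the tool's axes at that moment; what a row does not reach only later rows make up. A row lasts 1/10 s, in which the tool goes at most 50 mm and 8.59 degrees, less where a joint would pass 70% of its speed; a pose out of reach is approached as far as the arm can. A call with a gripper value outside its range is refused whole. The fingers move at their own pace and stop on an object; the grip force is fixed at half the most. Time passes only in rows, so rows that repeat a pose let the fingers close. It gives the time, the measured TCP pose, the force, the opening and the grip force at its end, in the units of the state.
- ctrl.get_obs(): the state, without advancing time (a new reading comes with each control period).
- ctrl.snapshot(name): name is "side" or "top" or "wrist"; returns (picture, depth): 400x640x3 uint8, red, green, blue; 400x640 float32, m along the optical axis (not along the pixel's ray), 0 where there is no reading.
- ctrl.calibration(name): a dict with "vertical_fov" (degrees; the focal length in pixels is half the picture's height over the tangent of half this angle, whatever the lens; pixels are square), "cx", "cy" (the principal point, pixels), "rvec" (rotation vector, rad) and "tvec" (3), from world to camera coordinates, as OpenCV has them; the wrist camera has in their place "hand_eye" (4x4, takes a point from camera to tool coordinates, whose origin is the TCP and whose axes are the flange's). Camera axes: x right, y down, z forward; pixel columns grow to the right and rows downward; lengths in m; the calibration is good to about 2 mm. A picture is of the moment at which its call begins: read the wrist's pose just before it. calibration takes no time and is no camera call.
- ctrl.close_job(): hands the job in; it is judged then, once.
The state is a dict: "clock": time; "joint_pos": joint angles; "qvel": joint speeds; "tau": joint torques, N m; "tool_pos": TCP position; "orientation": TCP orientation; "force": force on the tool from outside, world axes, zero at the start; "moment": the same for the moment, N m; "opening": finger opening in m; "gripper_force": force on a finger pad.
Only numpy, scipy, OpenCV 4.12 (cv2) and the standard library are available. Lean on these libraries where they do the work, as an engineer would, in place of code of your own. Each camera call takes 0.05 s, during which the arm holds its last target. There are 200 camera calls.

## Task

Somebody has left a small round tin on the shut lid of the red safety bin for dead batteries. Without picking it up, gently push the tin across with your fingers until it stands wholly on the plywood shelf beside the bin; then press the bin's black-gripped lever all the way down with your fingertips so that the heavy lid comes fully up, and finish while still holding the lever down, so that I can drop the batteries in. Leave everything else on the bench and the shelf where it is.

Things in the scene. Friction and masses are not known exactly. Their poses are not given: they have to be found in the camera images.
- bin: Red steel bench safety bin with a yellow band, fixed, 180 (x) x 200 (y) x 188 mm. Origin: centre of its underside on the bench, z up. The shut lid's flat, rimless top is at z = 200 mm and covers x -100 to +96, y -106 to +106 mm; it is hinged along the +x edge (axis x = 94, z = 190 mm). The lever is outside the -y side, in the plane y = -118 mm, its long arm running out towards -x past the bin's front.
- lid: The heavy red steel lid (about 1.3 to 2 kg), a plate of 196 x 212 x 8 mm. Origin on its hinge axis at mid width; it reaches from there towards the bin's -x. It falls shut by its own weight when the lever is let go.
- lid_hinge (a joint): Opening angle of the lid: 0 shut (flat), 0.826 rad fully up against its stop. Driven by the lever (pin in a slotted lug).
- lever: Steel lever on a bracket (top 230 mm above the bench). Origin: its pivot, in the bin frame x -27, y -118, z 212 mm. The long arm (235 mm, to bin -x) ends in a black ribbed grip, 100 long x 30 wide x 16 mm thick, 135 to 235 mm from the pivot; the short arm (75 mm) lifts the lid. Rests with the grip end 20 degrees above level. Needs about 6 to 14 N at the grip; no loose thing stands below the grip.
- lever_pivot (a joint): Lever angle: 0 at rest (grip end up), 0.698 rad pressed fully down to its stop (grip end 20 degrees below level).
- grip_top (a point): Middle of the grip's upper face, 190 mm from the lever's pivot; moves with the lever, from 284 mm above the bench at rest to 154 mm when fully down, staying within 15 mm of the same place seen from above.
- tin: Loose round tin of aluminium with a brass-coloured cap, 60 mm across (cap 63 mm), 42 mm high, about 0.18 kg, standing upright on the bin's lid. Origin: centre of its underside, z up.
- riser: Plywood shelf on the bench, fixed close behind the bin's +x edge, its axes parallel to the bin's. Top 270 (x) x 240 (y) mm, 199 mm above the bench (1 mm below the lid's top; 8 mm gap between lid and shelf). Origin: on the bench under the middle of the top, z up. Its -x half is empty; the synth box stands on its +x half.
- synth: Loose clear plastic synth box with knobs, 85 x 110 x 55 mm, on the shelf. Origin: centre of its underside. Not to be disturbed.
- knob_board: Loose black circuit board full of knobs, 100 x 75 x 24 mm, on the bench. Not to be disturbed.
- cell_a: Dead 9 V battery, 26 x 17 x 48 mm, black with an orange top, standing on the bench before the bin. Not to be disturbed.
- cell_b: A second such battery beside it. Not to be disturbed.
- mug: Blue mug, 80 mm across, 90 mm high, on the bench. Not to be disturbed.
- screwdriver: Yellow-handled screwdriver lying on the bench. Not to be disturbed.
- reel: Reel of solder standing on its flange, 56 mm across, 44 mm high, on the bench. Not to be disturbed.
Mind the look-alikes: they are no part of the job. Of the things shaped like the tin, the aluminium one is meant.

How it is judged (in metres and radians):
On the way, in this order (a step that is already met when the one before it is completed fails the run):
1. the tin stands wholly on the shelf while the lid is still shut (x of tin in the frame of riser between -0.11 and 0.115 m and y of tin in the frame of riser between -0.1 and 0.1 m and height (world z) of tin between 0.195 and 0.203 m and angle between tin's own z axis and vertical below 0.1 rad and value of joint lid_hinge below 0.05 rad), for 0.2 s.
2. the lid is fully up, the fingers pressing the lever (value of joint lid_hinge above 0.77 rad and contact force between the fingers and lever above 1.5 N), for 0.3 s.
At the end, for the whole second after the job is handed in: The tin stands upright and still with its whole foot on the plywood shelf; the lid is open to at least 0.77 of its 0.826 rad; the fingers press the lever with more than 1.5 N and nothing of the robot touches the lid. Stays so for the last second (all of step 2 and x of tin in the frame of riser between -0.11 and 0.115 m and y of tin in the frame of riser between -0.1 and 0.1 m and height (world z) of tin between 0.195 and 0.203 m and angle between tin's own z axis and vertical below 0.1 rad and linear speed of tin below 0.02 m/s and contact force between each of the fingers, the arm and lid below 0.5 N); the arm keeps its last pose, push and grip.
It fails at once if the tin is lifted more than 15 mm, or falls off the lid or the shelf (height (world z) of tin above 0.215 m or height (world z) of tin below 0.185 m).
It fails at once if the tin is tipped over (angle between tin's own z axis and vertical above 0.4 rad).
It fails at once if the tin is squeezed or rammed (more than 15 N) (contact force between the fingers and tin above 15 N).
It fails at once if the lid is raised by touching the lid itself (value of joint lid_hinge above 0.1 rad and contact force between any of the fingers, the arm and lid above 1 N).
It fails at once if something else is pushed or lifted more than 25 mm from its place (distance of any of synth, knob_board, cell_a, cell_b, mug, screwdriver, reel from where it was at the start of the episode above 0.025 m).
It also fails if it takes over 46 s, if anything falls off the work surface, if the arm or the gripper's body presses on something with over 40 N, if the wrist force passes 120 N, or if a joint passes its speed limit or range.

## Working session

There is one attempt and no reset: what is moved stays moved. The work goes in short steps, Python scripts to look and compute and a tool call to move; the robot and the scene stay as the last step left them, time stands still between calls to the robot, and variables do not carry over. Pictures are saved under pics/ and viewed, at most 10 in all, crops included, and the job is handed in when it is done.

Besides the shell and the picture viewer there is one more tool, called after "Call:" as name([rows], argument=value, ...), one row to a line, values as JSON. arm_command: Moves the arm, as the interface text tells. Its arguments: {"type":"object","properties":{"steps":{"type":"array"}},"required":["steps"]}

```bash
mkdir -p pics; cat > h.py <<'E'
import numpy as np, cv2
from plant import ctrl
from scipy.spatial.transform import Rotation as R
def cam(n):
    c=ctrl.calibration(n); f=200/np.tan(np.radians(c["vertical_fov"])/2)
    return c,f
def cloud(n,depth):
    c,f=cam(n); v,u=np.mgrid[0:400,0:640]
    P=np.stack([(u-c["cx"])/f*depth,(v-c["cy"])/f*depth,depth],-1)
    M=cv2.Rodrigues(np.array(c["rvec"],float))[0]; t=np.array(c["tvec"],float).ravel()
    return (P-t)@M
def proj(n,X):
    c,f=cam(n); M=cv2.Rodrigues(np.array(c["rvec"],float))[0]
    p=np.atleast_2d(X)@M.T+np.array(c["tvec"],float).ravel()
    return np.c_[p[:,0]/p[:,2]*f+c["cx"],p[:,1]/p[:,2]*f+c["cy"]]
E
python3 - <<'E'
from h import *
o=ctrl.get_obs(); print(o["clock"],o["tool_pos"],o["orientation"],o["force"])
for n in("top","side"):
    p,d=ctrl.snapshot(n); cv2.imwrite(f"pics/{n}0.png",p[...,::-1]); np.savez(f"{n}0.npz",p=p,d=d)
    print(n,ctrl.calibration(n))
E
```

```text
0.0 [ 0.29324143 -0.6074604   0.22563306] [ 1.79907685e+02 -8.93123630e-03 -1.54235111e+02] [-0.18694473 -0.03356272 -0.22623643]
top {'vertical_fov': 55.90433698221216, 'cx': 310.82349821253877, 'cy': 203.4278052789232, 'rvec': array([ 2.15452188, -2.12835393,  0.14889668]), 'tvec': array([0.0239031 , 0.57756233, 1.17677859])}
side {'vertical_fov': 52.63897404546323, 'cx': 315.5998748348394, 'cy': 202.30754341403838, 'rvec': array([ 2.0290128 , -0.74278589,  0.37800626]), 'tvec': array([-0.41895741,  0.37534672,  0.865557  ])}
```

View pics/top0.png

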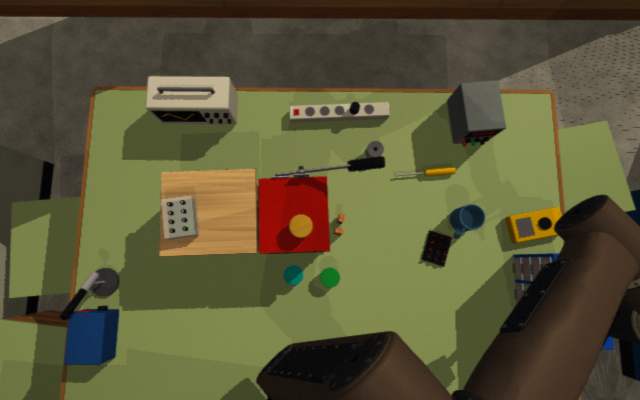

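View pics/side0.png

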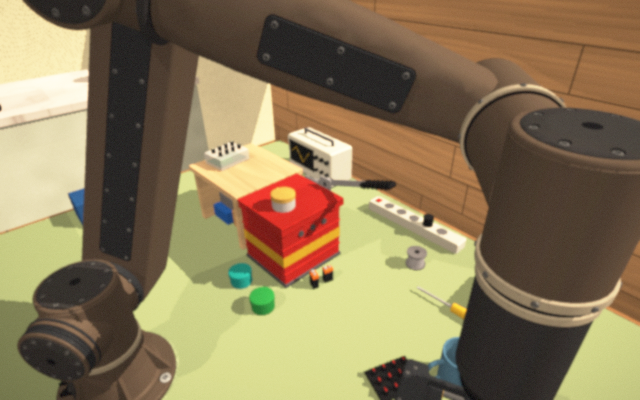

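The top view shows the red lid at about (294,215) with the brass-capped tin on it at (301,226). The shelf is to its left (160-257) with the synth at (180,216), and the lever grip is at (367,164). The side view agrees.

```bash
python3 - <<'E'
from h import *
z=np.load("top0.npz"); p,d=z["p"],z["d"]; W=cloud("top",d); hsv=cv2.cvtColor(p,cv2.COLOR_RGB2HSV)
H,S,V=[hsv[...,i].astype(int) for i in range(3)]
def box(m,name):
    m=m&(d>0); n,l,st,_=cv2.connectedComponentsWithStats(m.astype(np.uint8)); k=1+np.argmax(st[1:,4]); m=l==k
    P=W[m]; r=cv2.minAreaRect((P[:,:2]*1000).astype(np.float32)); print(name,m.sum(),np.median(P,0).round(4),r)
    return P
z_=W[...,2]
box(((H<6)|(H>174))&(S>180)&(abs(z_-.2)<.008),"lid")
y,x=np.mgrid[0:400,0:640]
box((z_>.23)&(z_<.255)&(x>285)&(x<317)&(y>210)&(y<242),"tintop")
box((abs(z_-.199)<.008)&(x<258)&(x>150)&(y>165)&(y<260)&(H>8)&(H<25),"shelf")
box((x>150)&(x<205)&(y>190)&(y<245)&(z_>.225),"synth")
box((x>340)&(x<390)&(y>150)&(y<175)&(z_>.2),"grip")
box((x>360)&(x<390)&(y>138)&(y<160)&(z_>.02)&(z_<.1),"reel")
for uv in[(260,180),(328,180),(328,250),(260,250),(301,226),(382,163),(350,165),(302,170),(294,276),(330,278)]: print(uv,W[uv[1],uv[0]].round(3))
E
```

```text
lid 4653 [0.5309 0.0882 0.1991] ((523.5143432617188, 79.45640563964844), (211.6170196533203, 194.83517456054688), 2.8960587978363037)
tintop 427 [0.4866 0.0572 0.241 ] ((486.5662536621094, 57.52694320678711), (59.472774505615234, 59.225242614746094), 0.5423868894577026)
shelf 6663 [0.533  0.2963 0.198 ] ((528.5532836914062, 320.844482421875), (240.9904327392578, 271.2383728027344), 2.70516300201416)
synth 1297 [0.5072 0.3891 0.2361] ((508.6800842285156, 391.242919921875), (110.75153350830078, 87.092529296875), 9.144693374633789)
grip 455 [ 0.6487 -0.1124  0.2806] ((650.6224365234375, -106.35838317871094), (30.374221801757812, 111.10675811767578), 2.945065498352051)
reel 220 [ 0.7617 -0.178   0.0431] ((763.3502807617188, -178.55670166015625), (53.91211700439453, 53.23177719116211), 86.72837829589844)
(260, 180) [0.62  0.175 0.197]
(328, 180) [ 0.665 -0.026 -0.002]
(328, 250) [ 0.424 -0.02   0.201]
(260, 250) [0.422 0.169 0.198]
(301, 226) [0.486 0.055 0.243]
(382, 163) [ 0.648 -0.154  0.297]
(350, 165) [ 0.649 -0.074  0.267]
(302, 170) [0.644 0.055 0.223]
(294, 276) [0.346 0.081 0.043]
(330, 278) [ 0.341 -0.032  0.042]
```

Call:
arm_command([
  {"translation": [-29,30,-20],"rotation": [0,0,0],"claw": 30},
  {"translation": [-58,60,-40],"rotation": [0,0,0],"claw": 30},
  {"translation": [-87,90,-60],"rotation": [0,0,0],"claw": 30},
  {"translation": [-116,120,-80],"rotation": [0,0,0],"claw": 30},
  {"translation": [-145,150,-100],"rotation": [0,0,0],"claw": 30},
])

```text
clock: 0.6
tool_pos: [0.3588, -0.408, 0.3269]
orientation: [180.0, -0.0, -154.2]
force: [1.2, -0.0, -0.2]
opening: 0.0531
gripper_force: 0.0
```

Call:
arm_command([
  {"translation": [-29,30,-15],"rotation": [0,0,0],"claw": 30},
  {"translation": [-58,60,-30],"rotation": [0,0,0],"claw": 30},
  {"translation": [-87,90,-45],"rotation": [0,0,0],"claw": 30},
  {"translation": [-116,120,-60],"rotation": [0,0,0],"claw": 30},
  {"translation": [-145,150,-74],"rotation": [0,0,0],"claw": 30},
])

```text
clock: 1.1
tool_pos: [0.4241, -0.2099, 0.4012]
orientation: [180.0, 0.0, -154.2]
force: [1.6, 0.1, -0.8]
opening: 0.0305
gripper_force: 0.0
```

Call:
arm_command([
  {"translation": [-29,30,0],"rotation": [0,0,-1.5],"claw": 30},
  {"translation": [-58,60,0],"rotation": [0,0,-3],"claw": 30},
  {"translation": [-87,90,0],"rotation": [0,0,-4.5],"claw": 30},
  {"translation": [-116,120,0],"rotation": [0,0,-6],"claw": 30},
  {"translation": [-144,147,0],"rotation": [0,0,-7.5],"claw": 30},
])

```text
clock: 1.6
tool_pos: [0.4899, -0.0147, 0.4005]
orientation: [180.0, 0.0, -116.4]
force: [0.8, -0.0, 0.2]
opening: 0.0299
gripper_force: 0.0
```

Call:
arm_command([
  {"translation": [0,0,0],"rotation": [0,0,-1.5],"claw": 30},
  {"translation": [0,0,0],"rotation": [0,0,-3],"claw": 30},
  {"translation": [0,0,0],"rotation": [0,0,-4.5],"claw": 30},
  {"translation": [0,0,0],"rotation": [0,0,-5.9],"claw": 30},
  {"translation": [0,0,0],"rotation": [0,0,-5.9],"claw": 30},
])

```text
clock: 2.1
tool_pos: [0.4898, -0.0165, 0.4003]
orientation: [180.0, -0.0, -87.1]
force: [-0.3, -0.3, 0.0]
opening: 0.0301
gripper_force: 0.0
```

```bash
python3 - <<'E'
from h import *
o=ctrl.get_obs(); print(o["clock"],o["tool_pos"],o["orientation"],o["opening"],np.round(o["joint_pos"],1),o["force"])
p,d=ctrl.snapshot("wrist"); cv2.imwrite("pics/w1.png",p[...,::-1]); np.savez("w1.npz",p=p,d=d)
c,f=cam("wrist"); v,u=np.mgrid[0:400,0:640]
P=np.stack([(u-c["cx"])/f*d,(v-c["cy"])/f*d,d],-1); E=np.array(c["hand_eye"])
W=(P@E[:3,:3].T+E[:3,3])@R.from_euler("xyz",o["orientation"],degrees=True).as_matrix().T+o["tool_pos"]
hsv=cv2.cvtColor(p,cv2.COLOR_RGB2HSV); z=W[...,2]
for nm,a,b in(("tin",.228,.255),("lid/shelf",.19,.208)):
    m=(d>0)&(z>a)&(z<b)
    if nm=="tin": m&=(W[...,0]<.55)&(W[...,0]>.42)&(W[...,1]<.13)&(W[...,1]>0)
    else: m&=(hsv[...,1]>180)&((hsv[...,0]<6)|(hsv[...,0]>174))
    Q=W[m]; print(nm,m.sum(),np.median(Q,0), cv2.minAreaRect((Q[:,:2]*1000).astype(np.float32)))
E
```

```text
2.1 [ 0.48978763 -0.01651101  0.40025525] [ 1.79966961e+02 -4.81448666e-04 -8.71167008e+01] 0.030110793735799994 [ 21.1  -1.1  -3.8  -0.  -87.3 -18.2] [-0.32257673 -0.25446326  0.03662851]
tin 2632 [0.48847795 0.05180158 0.24162924] ((487.8326416015625, 53.81038284301758), (59.1348991394043, 59.36924743652344), 2.9112813472747803)
lid/shelf 13250 [0.52627215 0.01913405 0.19980937] ((525.4794311523438, 78.5040054321289), (210.79092407226562, 196.92123413085938), 2.739936351776123)
```

View pics/w1.png

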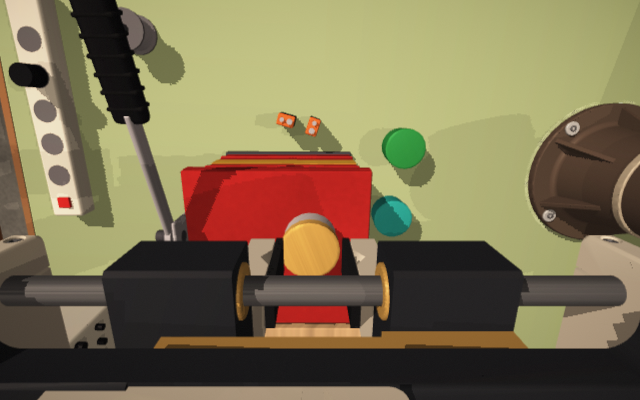

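The wrist view shows the tin's brass cap at about (312,245), centred between the fingers, with its centre near (0.488,0.055). I'll go down in front of it.

Call:
arm_command([
  {"translation": [2,-1.5,40],"rotation": [0,0,0],"claw": 30},
  {"translation": [4,-1.5,80],"rotation": [0,0,0],"claw": 30},
  {"translation": [5,-1.5,120],"rotation": [0,0,0],"claw": 30},
  {"translation": [5,-1.5,160],"rotation": [0,0,0],"claw": 30},
  {"translation": [5,-1.5,180],"rotation": [0,0,0],"claw": 30},
])

```text
clock: 2.65
tool_pos: [0.4897, -0.022, 0.2171]
orientation: [179.7, -0.0, -87.5]
force: [-0.1, -0.4, 0.4]
opening: 0.03
gripper_force: 0.0
```

Call:
arm_command([
  {"translation": [0,0,7],"rotation": [0,0,0],"claw": 30},
  {"translation": [0,0,13],"rotation": [0,0,0],"claw": 30},
  {"translation": [-7,0,13],"rotation": [0,0,0],"claw": 30},
  {"translation": [-14,0,13],"rotation": [0,0,0],"claw": 30},
  {"translation": [-20,0,13],"rotation": [0,0,0],"claw": 30},
])

```text
clock: 3.15
tool_pos: [0.4913, -0.0007, 0.2087]
orientation: [-179.9, 0.0, -87.2]
force: [-0.9, 0.3, 0.7]
opening: 0.0299
gripper_force: 0.0
```

Call:
arm_command([
  {"translation": [-5,0,1],"rotation": [0,0,0],"claw": 30},
  {"translation": [-10,0,2],"rotation": [0,0,0],"claw": 30},
  {"translation": [-13,0,2],"rotation": [0,0,0],"claw": 30},
  {"translation": [-16,0,2],"rotation": [0,0,0],"claw": 30},
  {"translation": [-19,0,2],"rotation": [0,0,0],"claw": 30},
])

```text
clock: 3.65
tool_pos: [0.4898, 0.0176, 0.2056]
orientation: [180.0, -0.0, -87.2]
force: [0.0, 1.1, 0.1]
opening: 0.0296
gripper_force: 0.0
```

Call:
arm_command([
  {"translation": [-3,0,0],"rotation": [0,0,0],"claw": 30},
  {"translation": [-6,0,0],"rotation": [0,0,0],"claw": 30},
  {"translation": [-9,0,0],"rotation": [0,0,0],"claw": 30},
  {"translation": [-12,0,0],"rotation": [0,0,0],"claw": 30},
  {"translation": [-16,0,0],"rotation": [0,0,0],"claw": 30},
])

```text
clock: 4.15
tool_pos: [0.4889, 0.0335, 0.2056]
orientation: [180.0, -0.0, -87.2]
force: [-0.8, -1.7, -0.2]
opening: 0.0304
gripper_force: 0.5
```

```bash
cat > tin.py <<'E'
from h import *
o=ctrl.get_obs(); print(o["clock"],o["tool_pos"],o["orientation"],o["force"])
p,d=ctrl.snapshot("side"); cv2.imwrite("pics/s.png",p[...,::-1]); W=cloud("side",d)
hsv=cv2.cvtColor(p,cv2.COLOR_RGB2HSV); z=W[...,2]
m=(d>0)&(z>.236)&(z<.25)&(hsv[...,0]>15)&(hsv[...,0]<32)&(hsv[...,1]>120)&(W[...,0]>.4)&(W[...,0]<.56)&(W[...,1]>0)&(W[...,1]<.34)
Q=W[m]; print(m.sum(),np.median(Q,0),cv2.minAreaRect((Q[:,:2]*1000).astype(np.float32)))
E
python3 tin.py
```

```text
4.15 [0.48893588 0.03352791 0.20555596] [ 1.79992083e+02 -6.23241476e-03 -8.72386558e+01] [-0.84639488 -1.66407542 -0.15835457]
17 [0.4885293  0.04196416 0.23915765] ((477.272705078125, 45.00178146362305), (12.494596481323242, 48.70332717895508), 70.41850280761719)
```

View pics/s.png

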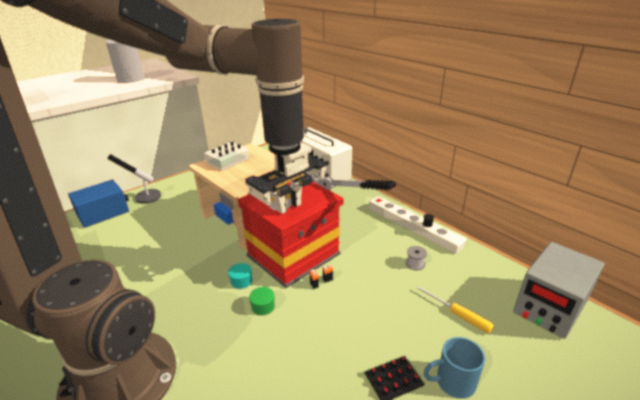

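The gripper hides the tin in this view, and the small force shows contact. I'll keep pushing.

Call:
arm_command([
  {"translation": [-5,0,0],"rotation": [0,0,0],"claw": 30},
  {"translation": [-11,0,0],"rotation": [0,0,0],"claw": 30},
  {"translation": [-17,0,0],"rotation": [0,0,0],"claw": 30},
  {"translation": [-23,0,0],"rotation": [0,0,0],"claw": 30},
  {"translation": [-29,0,0],"rotation": [0,0,0],"claw": 30},
])

```text
clock: 4.7
tool_pos: [0.4876, 0.063, 0.2056]
orientation: [180.0, 0.0, -87.2]
force: [-0.4, -1.1, -0.3]
opening: 0.0301
gripper_force: 0.5
```

Call:
arm_command([
  {"translation": [-6,0,0],"rotation": [0,0,0],"claw": 30},
  {"translation": [-12,0,0],"rotation": [0,0,0],"claw": 30},
  {"translation": [-18,0,0],"rotation": [0,0,0],"claw": 30},
  {"translation": [-24,0,0],"rotation": [0,0,0],"claw": 30},
  {"translation": [-30,0,0],"rotation": [0,0,0],"claw": 30},
])

```text
clock: 5.2
tool_pos: [0.4861, 0.0928, 0.2055]
orientation: [180.0, 0.0, -87.2]
force: [0.5, -1.4, -0.1]
opening: 0.0299
gripper_force: 0.5
```

Call:
arm_command([
  {"translation": [-6,0,0],"rotation": [0,0,0],"claw": 30},
  {"translation": [-12,0,0],"rotation": [0,0,0],"claw": 30},
  {"translation": [-18,0,0],"rotation": [0,0,0],"claw": 30},
  {"translation": [-24,0,0],"rotation": [0,0,0],"claw": 30},
  {"translation": [-30,0,0],"rotation": [0,0,0],"claw": 30},
])

```text
clock: 5.7
tool_pos: [0.4847, 0.1228, 0.2056]
orientation: [-180.0, -0.0, -87.2]
force: [0.4, -0.7, 0.6]
opening: 0.0303
gripper_force: 0.5
```

Call:
arm_command([
  {"translation": [-6,0,0],"rotation": [0,0,0],"claw": 30},
  {"translation": [-12,0,0],"rotation": [0,0,0],"claw": 30},
  {"translation": [-18,0,0],"rotation": [0,0,0],"claw": 30},
  {"translation": [-24,0,0],"rotation": [0,0,0],"claw": 30},
  {"translation": [-30,0,0],"rotation": [0,0,0],"claw": 30},
])

```text
clock: 6.2
tool_pos: [0.4831, 0.1528, 0.2054]
orientation: [180.0, 0.0, -87.2]
force: [0.9, -0.8, -0.6]
opening: 0.03
gripper_force: 0.5
```

```bash
python3 - <<'E'
from h import *
o=ctrl.get_obs(); print(o["clock"],o["tool_pos"],o["orientation"],o["force"])
p,d=ctrl.snapshot("wrist"); cv2.imwrite("pics/w2.png",p[...,::-1])
p,d=ctrl.snapshot("top"); cv2.imwrite("pics/t2.png",p[...,::-1])
E
```

```text
6.2 [0.48314795 0.15278923 0.20542933] [ 1.79986047e+02  1.26089056e-03 -8.72286274e+01] [ 0.86734844 -0.77587723 -0.61059532]
```

View pics/w2.png

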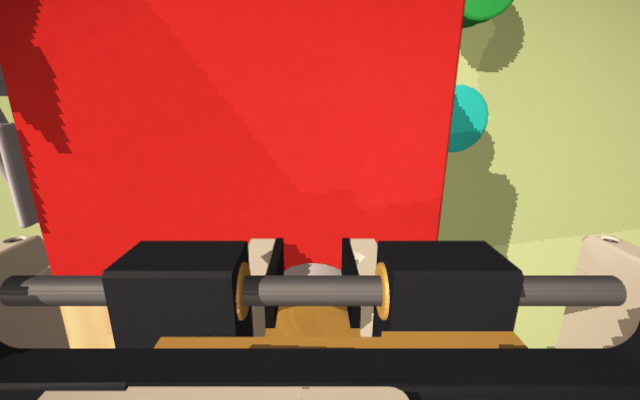

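The tin (grey side at (315,270), brass cap below it) is still up against the fingers. I'll push it another 70 mm.

Call:
arm_command([
  {"translation": [-6,0,0],"rotation": [0,0,0],"claw": 30},
  {"translation": [-12,0,0],"rotation": [0,0,0],"claw": 30},
  {"translation": [-18,0,0],"rotation": [0,0,0],"claw": 30},
  {"translation": [-24,0,0],"rotation": [0,0,0],"claw": 30},
  {"translation": [-30,0,0],"rotation": [0,0,0],"claw": 30},
])

```text
clock: 6.8
tool_pos: [0.4818, 0.1827, 0.2055]
orientation: [180.0, -0.0, -87.2]
force: [-0.0, -1.5, 0.0]
opening: 0.0299
gripper_force: 0.4
```

Call:
arm_command([
  {"translation": [-5,0,0],"rotation": [0,0,0],"claw": 30},
  {"translation": [-10,0,0],"rotation": [0,0,0],"claw": 30},
  {"translation": [-15,0,0],"rotation": [0,0,0],"claw": 30},
  {"translation": [-20,0,0],"rotation": [0,0,0],"claw": 30},
  {"translation": [-25,0,0],"rotation": [0,0,0],"claw": 30},
])

```text
clock: 7.3
tool_pos: [0.4806, 0.2076, 0.2056]
orientation: [180.0, 0.0, -87.2]
force: [-0.2, -0.7, -1.5]
opening: 0.03
gripper_force: 0.4
```

Call:
arm_command([
  {"translation": [-4,0,0],"rotation": [0,0,0],"claw": 30},
  {"translation": [-8,0,0],"rotation": [0,0,0],"claw": 30},
  {"translation": [-11,0,0],"rotation": [0,0,0],"claw": 30},
  {"translation": [-13,0,0],"rotation": [0,0,0],"claw": 30},
  {"translation": [-14,0,0],"rotation": [0,0,0],"claw": 30},
])

```text
clock: 7.8
tool_pos: [0.4799, 0.2213, 0.2056]
orientation: [180.0, -0.0, -87.2]
force: [0.1, -0.3, -0.2]
opening: 0.0299
gripper_force: 0.4
```

Call:
arm_command([
  {"translation": [0,0,0],"rotation": [0,0,0],"claw": 30},
  {"translation": [3,0,0],"rotation": [0,0,0],"claw": 30},
  {"translation": [10,0,0],"rotation": [0,0,0],"claw": 30},
  {"translation": [30,0,0],"rotation": [0,0,0],"claw": 30},
  {"translation": [55,0,-5],"rotation": [0,0,0],"claw": 30},
])

```text
clock: 8.3
tool_pos: [0.4822, 0.1655, 0.21]
orientation: [179.9, -0.0, -87.2]
force: [1.1, -0.3, -0.3]
opening: 0.0303
gripper_force: 0.0
```

Call:
arm_command([
  {"translation": [10,0,-40],"rotation": [0,0,0],"claw": 30},
  {"translation": [20,0,-80],"rotation": [0,0,0],"claw": 30},
  {"translation": [50,0,-120],"rotation": [0,0,0],"claw": 15},
  {"translation": [85,0,-155],"rotation": [0,0,0],"claw": 0},
  {"translation": [120,0,-190],"rotation": [0,0,0],"claw": 0},
])

```text
clock: 8.8
tool_pos: [0.4879, 0.0447, 0.4025]
orientation: [-179.9, 0.0, -87.2]
force: [1.4, 0.3, -0.8]
opening: 0.0111
gripper_force: 0.0
```

```bash
cat > w.py <<'E'
from h import *
def wcloud(d,o):
    c,f=cam("wrist"); v,u=np.mgrid[0:400,0:640]
    P=np.stack([(u-c["cx"])/f*d,(v-c["cy"])/f*d,d],-1); E=np.array(c["hand_eye"])
    return (P@E[:3,:3].T+E[:3,3])@R.from_euler("xyz",o["orientation"],degrees=True).as_matrix().T+o["tool_pos"]
E
python3 - <<'E'
from w import *
o=ctrl.get_obs(); print(o["clock"],o["tool_pos"],o["orientation"],o["force"])
for n in("top","side"):
    p,d=ctrl.snapshot(n); cv2.imwrite(f"pics/{n}3.png",p[...,::-1]); W=cloud(n,d); z=W[...,2]
    m=(z>.235)&(z<.255)&(W[...,0]>.4)&(W[...,0]<.6)&(W[...,1]>.17)&(W[...,1]<.31)
    Q=W[m]; print(n,m.sum(),len(Q) and (np.median(Q,0),cv2.minAreaRect((Q[:,:2]*1000).astype(np.float32))))
E
```

```text
8.8 [0.48786174 0.04474244 0.40251265] [-1.79937498e+02  2.91809878e-02 -8.71916403e+01] [ 1.42715177  0.30395052 -0.82751338]
top 0 0
side 202 (array([0.47179219, 0.25187299, 0.24097086]), ((474.1623229980469, 255.835693359375), (60.35493850708008, 60.520042419433594), 24.17026138305664))
```

View pics/top3.png

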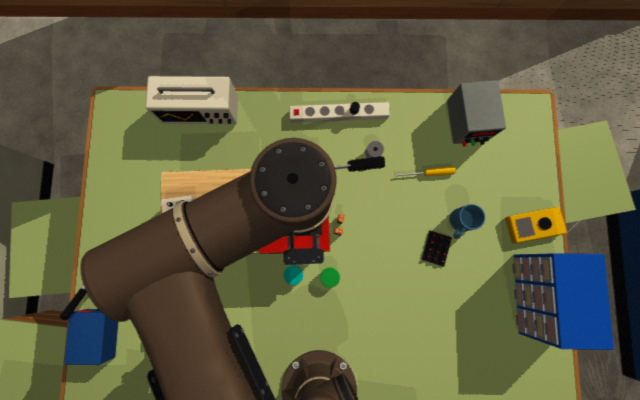

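View pics/side3.png

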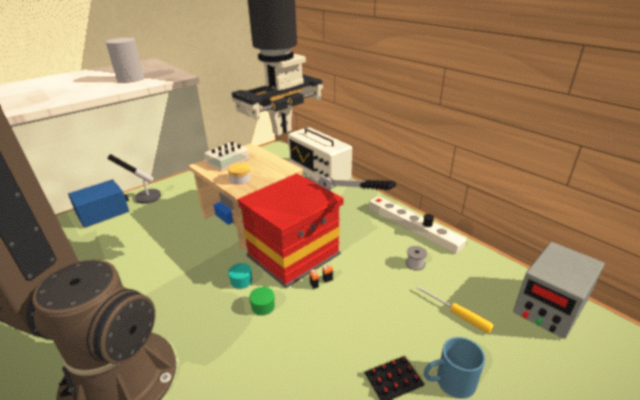

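The side view shows the tin standing on the shelf at (238,172), at about (0.475,0.256), which is riser x ≈ -0.06. The lid is shut and the lever untouched. Next I move above the grip with the fingers shut.

Call:
arm_command([
  {"translation": [30,-26,0],"rotation": [0,0,0],"claw": 0},
  {"translation": [60,-53,0],"rotation": [0,0,0],"claw": 0},
  {"translation": [90,-80,0],"rotation": [0,0,0],"claw": 0},
  {"translation": [120,-107,0],"rotation": [0,0,0],"claw": 0},
  {"translation": [150,-134,0],"rotation": [0,0,0],"claw": 0},
])

```text
clock: 9.4
tool_pos: [0.6302, -0.0987, 0.4003]
orientation: [180.0, 0.0, -87.2]
force: [0.1, 1.8, 0.6]
opening: 0.0006
gripper_force: 0.0
```

Call:
arm_command([
  {"translation": [20,-20,15],"rotation": [0,0,0],"claw": 0},
  {"translation": [24,-22,40],"rotation": [0,0,0],"claw": 0},
  {"translation": [24,-22,70],"rotation": [0,0,0],"claw": 0},
  {"translation": [24,-22,90],"rotation": [0,0,0],"claw": 0},
  {"translation": [24,-22,95],"rotation": [0,0,0],"claw": 0},
])

```text
clock: 9.9
tool_pos: [0.6512, -0.1202, 0.3023]
orientation: [179.7, 0.0, -87.3]
force: [0.3, 0.2, -0.4]
opening: 0.0002
gripper_force: 0.0
```

```bash
python3 - <<'E'
from w import *
o=ctrl.get_obs(); print(o["clock"],o["tool_pos"],o["orientation"],o["force"],np.round(o["joint_pos"],1))
p,d=ctrl.snapshot("wrist"); cv2.imwrite("pics/w4.png",p[...,::-1]); W=wcloud(d,o)
hsv=cv2.cvtColor(p,cv2.COLOR_RGB2HSV); x,y,z=[W[...,i] for i in range(3)]
m=(d>0)&(hsv[...,2]<70)&(z>.24)&(z<.32)&(y<-.13)&(abs(x-.65)<.06); Q=W[m]
print(m.sum(), np.percentile(Q,[2,50,98],axis=0))
p,d=ctrl.snapshot("side"); cv2.imwrite("pics/s4.png",p[...,::-1])
E
```

```text
9.9 [ 0.65121338 -0.12024326  0.30227801] [ 1.79717743e+02  3.13526055e-02 -8.72727681e+01] [ 0.27400578  0.2228922  -0.39231341] [  6.3  17.6   6.1  -0.1 -78.8  -3.6]
3337 [[ 0.64019092 -0.16236474  0.2882756 ]
 [ 0.65383154 -0.14759111  0.29420286]
 [ 0.66822423 -0.13027491  0.31417993]]
```

View pics/w4.png

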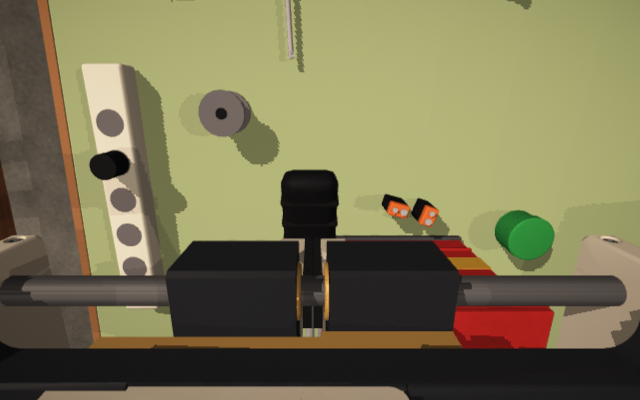

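View pics/s4.png

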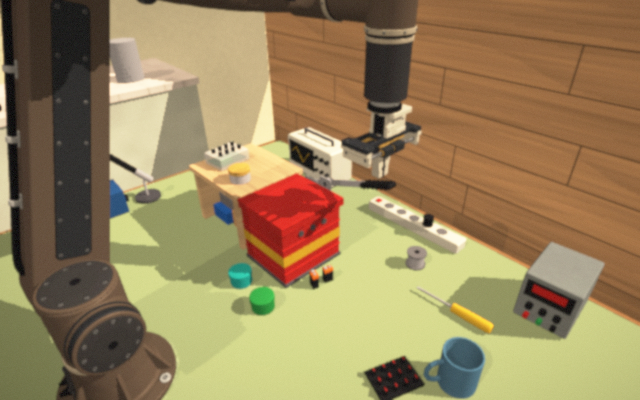

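The wrist view shows the fingers centred over the grip (end at (310,190)), and the side view shows everything else in place. I'll press down gradually.

Call:
arm_command([
  {"translation": [0,0,5],"rotation": [0,0,0],"claw": 0},
  {"translation": [0,0,10],"rotation": [0,0,0],"claw": 0},
  {"translation": [0,0,15],"rotation": [0,0,0],"claw": 0},
  {"translation": [0,0,20],"rotation": [0,0,0],"claw": 0},
  {"translation": [0,0,25],"rotation": [0,0,0],"claw": 0},
])

```text
clock: 10.5
tool_pos: [0.6532, -0.1209, 0.2824]
orientation: [-179.8, -0.1, -87.2]
force: [-0.4, -2.8, 8.2]
opening: 0.0003
gripper_force: 3.7
```

Call:
arm_command([
  {"translation": [0,0,7],"rotation": [0,0,0],"claw": 0},
  {"translation": [0,0,14],"rotation": [0,0,0],"claw": 0},
  {"translation": [0,0,21],"rotation": [0,0,0],"claw": 0},
  {"translation": [0,0,28],"rotation": [0,0,0],"claw": 0},
  {"translation": [0,0,35],"rotation": [0,0,0],"claw": 0},
])

```text
clock: 11.0
tool_pos: [0.6539, -0.1212, 0.2478]
orientation: [-179.8, -0.1, -87.2]
force: [0.2, -4.1, 8.5]
opening: 0.0001
gripper_force: 3.6
```

Call:
arm_command([
  {"translation": [0,0,8],"rotation": [0,0,0],"claw": 0},
  {"translation": [0,0,16],"rotation": [0,0,0],"claw": 0},
  {"translation": [0,0,24],"rotation": [0,0,0],"claw": 0},
  {"translation": [0,0,32],"rotation": [0,0,0],"claw": 0},
  {"translation": [0,0,40],"rotation": [0,0,0],"claw": 0},
])

```text
clock: 11.5
tool_pos: [0.6539, -0.1214, 0.2075]
orientation: [-179.8, -0.1, -87.2]
force: [0.7, -5.3, 6.3]
opening: 0.0003
gripper_force: 3.5
```

Call:
arm_command([
  {"translation": [0,0,8],"rotation": [0,0,0],"claw": 0},
  {"translation": [0,0,16],"rotation": [0,0,0],"claw": 0},
  {"translation": [0,0,24],"rotation": [0,0,0],"claw": 0},
  {"translation": [0,0,31],"rotation": [0,0,0],"claw": 0},
  {"translation": [0,0,36],"rotation": [0,0,0],"claw": 0},
])

```text
clock: 12.0
tool_pos: [0.6536, -0.1195, 0.1704]
orientation: [-179.9, -0.0, -87.2]
force: [-0.3, 2.0, 5.5]
opening: 0.0006
gripper_force: 2.5
```

Call:
arm_command([
  {"translation": [0,0,3],"rotation": [0,0,0],"claw": 0},
  {"translation": [0,0,6],"rotation": [0,0,0],"claw": 0},
  {"translation": [0,0,8],"rotation": [0,0,0],"claw": 0},
  {"translation": [0,0,10],"rotation": [0,0,0],"claw": 0},
  {"translation": [0,0,12],"rotation": [0,0,0],"claw": 0},
])

```text
clock: 12.5
tool_pos: [0.6532, -0.1198, 0.1583]
orientation: [-179.9, -0.0, -87.2]
force: [-0.2, 1.3, 4.3]
opening: 0.0007
gripper_force: 2.1
```

Call:
arm_command([
  {"translation": [0,0,1],"rotation": [0,0,0],"claw": 0},
  {"translation": [0,0,2],"rotation": [0,0,0],"claw": 0},
  {"translation": [0,0,3],"rotation": [0,0,0],"claw": 0},
  {"translation": [0,0,3],"rotation": [0,0,0],"claw": 0},
  {"translation": [0,0,3],"rotation": [0,0,0],"claw": 0},
])

```text
clock: 13.0
tool_pos: [0.6535, -0.1198, 0.1576]
orientation: [-179.8, -0.0, -87.2]
force: [-5.4, 4.2, 18.0]
opening: 0.0003
gripper_force: 7.5
```

Call:
arm_command([
  {"translation": [0,0,0],"rotation": [0,0,0],"claw": 0},
  {"translation": [0,0,0],"rotation": [0,0,0],"claw": 0},
  {"translation": [0,0,0],"rotation": [0,0,0],"claw": 0},
  {"translation": [0,0,0],"rotation": [0,0,0],"claw": 0},
  {"translation": [0,0,0],"rotation": [0,0,0],"claw": 0},
])

```text
clock: 13.5
tool_pos: [0.6535, -0.1198, 0.1577]
orientation: [-179.8, -0.0, -87.2]
force: [-4.5, 3.0, 17.3]
opening: 0.0004
gripper_force: 7.5
```

```bash
python3 - <<'E'
from w import *
o=ctrl.get_obs(); print(o["clock"],o["tool_pos"],o["force"])
p,d=ctrl.snapshot("side"); cv2.imwrite("pics/s5.png",p[...,::-1]); W=cloud("side",d)
hsv=cv2.cvtColor(p,cv2.COLOR_RGB2HSV); z=W[...,2]
m=(d>0)&(hsv[...,1]>170)&((hsv[...,0]<6)|(hsv[...,0]>174))&(z>.225)&(abs(W[...,0]-.52)<.12)&(W[...,1]>-.02)&(W[...,1]<.2)
Q=W[m]; n=np.linalg.svd(Q-Q.mean(0),full_matrices=False)[2][2]; print(m.sum(),"lid rad",np.arccos(abs(n[2])),"top z",np.percentile(z[m],98))
m=(z>.236)&(z<.25)&(W[...,0]>.4)&(W[...,0]<.56)&(W[...,1]>.2)&(W[...,1]<.31)&(hsv[...,0]>12)&(hsv[...,0]<32); print(m.sum(),np.median(W[m],0))
E
```

```text
13.5 [ 0.65348506 -0.11980197  0.15765905] [-4.46998981  2.95367478 17.28332377]
1013 lid rad 0.8323837129522149 top z 0.33786750913481467
197 [0.47329693 0.25207245 0.24112354]
```

View pics/s5.png

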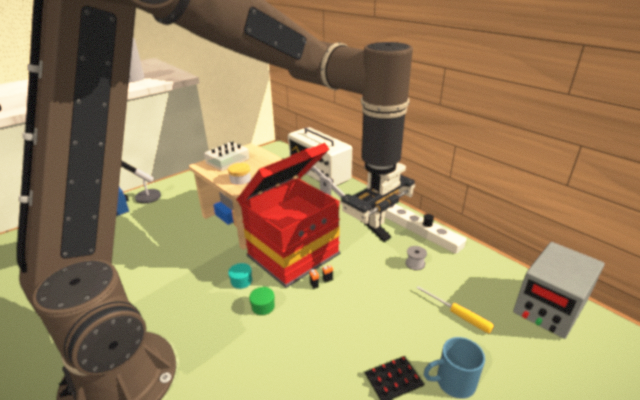

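The lid is fully up (about 0.83 rad, edge at (325,150)). The fingers hold the lever down at (375,215), and the tin stands on the shelf at (238,172).

```bash
python3 -c "
from plant import ctrl
print(ctrl.close_job())"
```

```text
the job is handed in; nothing more can be done
None
```

The tin stands on the shelf, the lid is fully up (about 0.83 rad), and the fingers are holding the lever down with about 17 N; I've handed the job in, but it returned no verdict.

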